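# Put the impact sockets back in their rack

### The job

Put the four impact sockets from the parts tray back into the socket rack, one at a time, working up from the smallest to the largest, so that each ends up standing upright, right down in the recess made for its size. Set each one down rather than dropping it, let go of it before going on to the next, and leave the can and the spanner where they are.

Things in the scene. Friction and masses are not known exactly. Their poses are not given: they have to be found in the camera images.
- socket_a: The smallest of four loose black steel sockets: upright cylinder with a hex mouth in its top, diameter 23, height 56 mm, 0.1 kg (+-25 %). Origin: centre of its underside, z up. The sockets start in a row in a steel tray (floor 4 mm, lip 12 mm above the bench), 78 mm apart, in random order; x points across the row, y along it (within 0.1 rad). Fingers have most room across the row.
- insert_a: Fixed grey block, 84 x 84 x 16 mm, with a round recess in its top, 35 mm wide, 12 mm deep, for socket_a; the smallest of four. Origin: centre of its underside, 4 mm above the bench; recess floor at z = 4 mm, top at 16 mm. The inserts stand in a row (y along it), 88 mm apart, in random order, on an aluminium rack with end plates 26 mm high.
- socket_b: The second smallest of four loose black steel sockets: upright cylinder with a hex mouth in its top, diameter 36, height 58 mm, 0.21 kg (+-25 %). Origin: centre of its underside, z up. The sockets start in a row in a steel tray (floor 4 mm, lip 12 mm above the bench), 78 mm apart, in random order; x points across the row, y along it (within 0.1 rad). Fingers have most room across the row.
- insert_b: Fixed grey block, 84 x 84 x 16 mm, with a round recess in its top, 48 mm wide, 12 mm deep, for socket_b; the second smallest of four. Origin: centre of its underside, 4 mm above the bench; recess floor at z = 4 mm, top at 16 mm. The inserts stand in a row (y along it), 88 mm apart, in random order, on an aluminium rack with end plates 26 mm high.
- socket_c: The second largest of four loose black steel sockets: upright cylinder with a hex mouth in its top, diameter 49, height 60 mm, 0.38 kg (+-25 %). Origin: centre of its underside, z up. The sockets start in a row in a steel tray (floor 4 mm, lip 12 mm above the bench), 78 mm apart, in random order; x points across the row, y along it (within 0.1 rad). Fingers have most room across the row.
- insert_c: Fixed grey block, 84 x 84 x 16 mm, with a round recess in its top, 61 mm wide, 12 mm deep, for socket_c; the second largest of four. Origin: centre of its underside, 4 mm above the bench; recess floor at z = 4 mm, top at 16 mm. The inserts stand in a row (y along it), 88 mm apart, in random order, on an aluminium rack with end plates 26 mm high.
- socket_d: The largest of four loose black steel sockets: upright cylinder with a hex mouth in its top, diameter 62, height 64 mm, 0.62 kg (+-25 %). Origin: centre of its underside, z up. The sockets start in a row in a steel tray (floor 4 mm, lip 12 mm above the bench), 78 mm apart, in random order; x points across the row, y along it (within 0.1 rad). Fingers have most room across the row.
- insert_d: Fixed grey block, 84 x 84 x 16 mm, with a round recess in its top, 74 mm wide, 12 mm deep, for socket_d; the largest of four. Origin: centre of its underside, 4 mm above the bench; recess floor at z = 4 mm, top at 16 mm. The inserts stand in a row (y along it), 88 mm apart, in random order, on an aluminium rack with end plates 26 mm high.
- can: Bystander: an upright steel can with a yellow band, 66 mm in diameter and 150 mm tall, to the right of the work. Loose. Origin: centre of its underside.
- spanner: Bystander: an open-ended steel spanner 200 mm long lying flat on the bench to the left of the work. Loose. Its x axis runs along it.
There are look-alikes about, which are no part of the job. Leave any orange look-alike of the socket_a alone.

How it is judged:
On the way, in this order (a step that is already met when the one before it is completed fails the run):
1. the smallest socket stands in its own recess, let go of (horizontal distance between socket_a and insert_a below 0.01 m and z of socket_a in the frame of insert_a between 0.001 and 0.0075 m and angle between socket_a's own z axis and vertical below 0.1 rad and contact force between the fingers and socket_a below 0.05 N), for 0.2 s.
2. the second smallest socket stands in its own recess, let go of (horizontal distance between socket_b and insert_b below 0.01 m and z of socket_b in the frame of insert_b between 0.001 and 0.0075 m and angle between socket_b's own z axis and vertical below 0.1 rad and contact force between the fingers and socket_b below 0.05 N), for 0.2 s.
3. the second largest socket stands in its own recess, let go of (horizontal distance between socket_c and insert_c below 0.01 m and z of socket_c in the frame of insert_c between 0.001 and 0.0075 m and angle between socket_c's own z axis and vertical below 0.1 rad and contact force between the fingers and socket_c below 0.05 N), for 0.2 s.
4. the largest socket stands in its own recess, let go of (horizontal distance between socket_d and insert_d below 0.01 m and z of socket_d in the frame of insert_d between 0.001 and 0.0075 m and angle between socket_d's own z axis and vertical below 0.1 rad and contact force between the fingers and socket_d below 0.05 N), for 0.2 s.
At the end, for the whole second after the job is handed in: Each socket stands upright (within 0.1 rad) on the floor of the recess made for its size (underside 1 to 7.5 mm above the underside of the insert, centre within 10 mm of the recess's centre), all four released and at rest; they were put in from the smallest to the largest (all of step 1 and all of step 2 and all of step 3 and all of step 4 and linear speed of each of socket_a, socket_b, socket_c, socket_d below 0.02 m/s and angular speed of each of socket_a, socket_b, socket_c, socket_d below 0.2 rad/s); the robot touches nothing.
It fails at once if a socket is dropped or thrown: out of the fingers and faster than 0.7 m/s (a fall of 25 mm) ((contact force between the fingers and socket_a below 0.05 N and linear speed of socket_a above 0.7 m/s) or (contact force between the fingers and socket_b below 0.05 N and linear speed of socket_b above 0.7 m/s) or (contact force between the fingers and socket_c below 0.05 N and linear speed of socket_c above 0.7 m/s) or (contact force between the fingers and socket_d below 0.05 N and linear speed of socket_d above 0.7 m/s)).
It fails at once if the can is moved by more than 20 mm (distance of can from where it was at the start of the episode above 0.02 m).
It fails at once if the spanner is moved by more than 20 mm (distance of spanner from where it was at the start of the episode above 0.02 m).
It also fails if it takes over 104 s, if anything falls off the work surface, if the arm or the gripper's body presses on something with over 40 N, if the wrist force passes 120 N, or if a joint passes its speed limit or range.

### The arm

A 6-joint arm with a two-finger parallel gripper is mounted at the origin on the work surface. World frame = base frame: x ahead of the robot, y to its left, z up, the work surface at z = 0. Lengths are in m, angles in rad, forces in N, time in s.
With the tool pointing down it reaches from about 0.225 to 0.875 m from the base axis. Payload 3.4 kg.
Tool frame: the origin (TCP) lies midway between the tips of the shut fingers; the grasp point (between the pads) lies 19 mm behind it (manip.grip_point_offset is the distance from the TCP to the grasp point, in m); x points along the fingers, y is the direction in which the jaws open and shut, and the axes are right-handed (so a half turn about x gives the same grasp; the last joint's range is limited). The gripper opens to 85 mm and grips with 20 to 120 N. Pads are 22 mm wide; open, the fingers measure 114 mm over their backs; the gripper's body (76 mm by 85 mm) begins 54 mm behind the grasp point. The pads swing forward as they close: fully open they stand 13 mm farther back than shut.
Start: joints at [-1.352, 0.276, 1.505, -0, 1.361, -0.121], TCP at [0.192, -0.542, 0.231] pointing down, gripper open.
Joint ranges: [-2.89, 2.89], [-0.75, 2.08], [0.22, 2.7], [-1.18, 4.32], [0.11, 2.71], [-2.7, 2.7]. Speed limits (rad/s): [2.57, 2.57, 3.14, 3.14, 3.14, 3.14].

### API

Orientations are given as a unit quaternion [w, x, y, z].
In Python, from rig import manip gives the robot as it stands.
- The arm moves only by the shell command python3 -m crank 'ROWS' [FORCE]. ROWS is a JSON object of lists of equal length, an entry for each row: "grip": the opening, from 0 (shut) to 1 (fully open); "slide": the shift along the world's x, y, z in cm, a list of three; "roll": the turn about the world's z in degrees. In form: {"grip": [grip, ...], "slide": [[dx, dy, dz], ...], "roll": [roll, ...]}. A call has 1 to 20 rows; each row is the pose to reach, as a shift and turn from the pose commanded when the call began; what a row does not reach only later rows make up. A row lasts 1/10 s, in which the tool goes at most 50 mm and 8.59 degrees, less where a joint would pass 70% of its speed; a pose out of reach is approached as far as the arm can. A call with a gripper value outside its range is refused whole. The fingers move at their own pace and stop on an object; FORCE is the grip in N (left out, the last holds). Time passes only in rows, so rows that repeat a pose let the fingers close. It gives the time, the measured TCP pose, the force and the opening at its end, in the units of the state.
- manip.get_state(): the state, without advancing time (a new reading comes with each control period).
- manip.get_image(name): name is "scene" or "top" or "wrist"; returns a dict with "frame" (400x640x3 uint8, red, green, blue), "K" (3x3 intrinsics, pixels), "R" (3x3) and "t" (3): a world point X has camera coordinates R X + t. Camera axes: x right, y down, z forward; pixel columns grow to the right and rows downward; lengths in m; the calibration is good to about 2 mm. The wrist camera is an equidistant fisheye: a pixel r from the principal point sees the ray r / f radians off the axis. A picture is of the moment at which its call begins. There is no depth.
- manip.sign_off(): hands the job in, once; it reports no verdict.
The state is a dict: "clock": time; "qpos": joint angles; "qd": joint speeds; "effort": joint torques, N m; "position": TCP position; "ee_rot": TCP orientation; "contact_force": force on the tool from outside, world axes, zero at the start; "moment": the same for the moment, N m; "width": finger opening in m.
Only numpy, scipy, OpenCV 4.12 (cv2) and the standard library are available. Lean on these libraries where they do the work, as an engineer would, in place of code of your own. Each camera call takes 0.05 s, during which the arm holds its last target. There are 200 camera calls.

## Working session

There is one attempt and no reset: what is moved stays moved. The work goes in short steps, Python scripts to look and compute and a shell command to move; the robot and the scene stay as the last step left them, time stands still between calls to the robot, and variables do not carry over. Pictures are saved under pics/ and viewed, on a budget of 14 in all, crops included, one or two more only if the job needs it, and the job is handed in when it is done.

```bash
ls; mkdir -p pics
python3 - <<'E'
from rig import manip
import cv2,numpy as np
for n in("top","scene"):
    d=manip.get_image(n); cv2.imwrite(f"pics/{n}0.png",d["frame"][:,:,::-1]); np.savez(f"{n}0.npz",**d)
    print(n,d["K"].tolist(),d["R"].round(4).tolist(),d["t"].round(4).tolist())
s=manip.get_state(); print(s,manip.grip_point_offset)
E
```

```text
pics
top [[402.7541976300523, 0.0, 320.2980272321386], [0.0, 402.7541976300523, 204.1406581944184], [0.0, 0.0, 1.0]] [[-0.005, -0.9997, -0.0219], [-0.9969, 0.0067, -0.0782], [0.0783, 0.0215, -0.9967]] [0.0154, 0.4933, 1.0942]
scene [[499.92568909792254, 0.0, 317.8281244431844], [0.0, 499.92568909792254, 203.5024631481994], [0.0, 0.0, 1.0]] [[-0.1397, 0.99, -0.0173], [0.5945, 0.0699, -0.801], [-0.7918, -0.1222, -0.5984]] [0.08, -0.2658, 1.6983]
{'clock': 0.1, 'qpos': array([-1.35199916e+00,  2.76533515e-01,  1.50600306e+00, -4.31596264e-05,
        1.36071471e+00, -1.21009555e-01]), 'qd': array([ 0.00069193, -0.00070067, -0.00210191,  0.00067052,  0.00358592,
        0.00034636]), 'effort': array([ 1.33155841e-03, -4.17698514e+01, -2.46405494e+01, -1.69292643e-04,
        5.82688081e-03,  9.13503641e-06]), 'position': array([ 0.19152146, -0.5416622 ,  0.2305266 ]), 'ee_rot': array([-0.11898076, -0.69688089, -0.12015073,  0.69696801]), 'contact_force': array([ 0.54687838, -1.41484841,  0.38050659]), 'moment': array([-0.04359671,  0.03859899, -0.00694864]), 'width': 0.08539410817711561} 0.0187
```

View pics/top0.png

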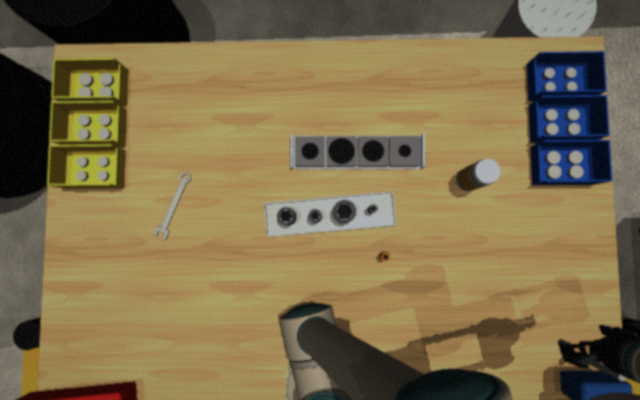

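View pics/scene0.png

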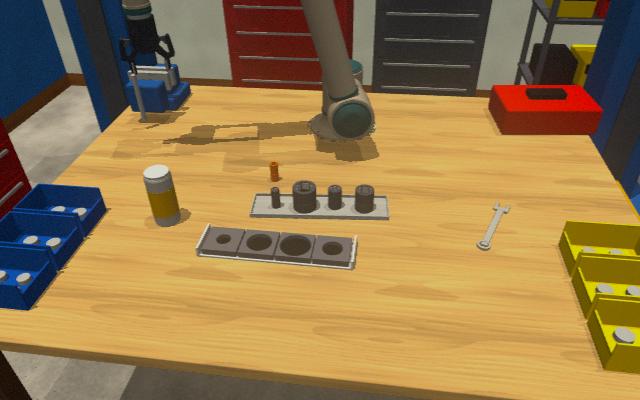

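The top view shows the tray sockets, left to right, as c (286,216), b (315,216), d (343,211), a (371,210). The recesses are b (310,150), d (341,150), c (373,150), a (405,150). The orange look-alike is at (383,257), the can at (485,172) and the spanner at (173,205). The scene view agrees on the order.

```bash
cat > h.py <<'E'
import numpy as np,cv2
def ray(d,uv,z,fish=False):
    K,R,t=d["K"],d["R"],d["t"]; p=np.array([(uv[0]-K[0,2])/K[0,0],(uv[1]-K[1,2])/K[1,1]])
    if fish:
        r=np.linalg.norm(p); v=np.r_[p/max(r,1e-9)*np.sin(r),np.cos(r)]
    else: v=np.r_[p,1]
    C=-R.T@t; w=R.T@v; return C+w*(z-C[2])/w[2]
def blobs(g,x0,y0,x1,y1,th,amin):
    m=np.zeros_like(g); m[y0:y1,x0:x1]=(g[y0:y1,x0:x1]<th)*255
    cs,_=cv2.findContours(m,cv2.RETR_EXTERNAL,cv2.CHAIN_APPROX_NONE)
    o=[]
    for c in cs:
        if cv2.contourArea(c)<amin: continue
        (u,v),r=cv2.minEnclosingCircle(c); M=cv2.moments(c)
        o.append((M["m10"]/M["m00"],M["m01"]/M["m00"],cv2.contourArea(c),r))
    return sorted(o)
E
python3 - <<'E'
import numpy as np,cv2
from h import *
d=dict(np.load("top0.npz")); g=cv2.cvtColor(d["frame"],cv2.COLOR_RGB2GRAY)
print("C",-d["R"].T@d["t"])
for nm,box,z,th in(("rec",(294,138,420,165),.020,60),("sock",(269,196,392,233),.035,100)):
    P=[]
    for b in blobs(g,*box,th,15):
        p=ray(d,b[:2],z); P.append(p); print(nm,np.round(b,1),p.round(4))
    P=np.array(P); print(np.linalg.norm(np.diff(P,axis=0),axis=1).round(4))
E
```

```text
C [ 0.40608038 -0.01141119  1.12954195]
rec [309.6 150.6 195.    8.4] [0.6437 0.0417 0.02  ]
rec [341.  150.5 495.   13.1] [ 0.6429 -0.0462  0.02  ]
rec [372.7 150.4 337.5  10.8] [ 0.6424 -0.1341  0.02  ]
rec [404.4 150.5 100.    6. ] [ 0.6414 -0.2223  0.02  ]
[0.0878 0.088  0.0882]
sock [286.5 216.5 257.5   9.7] [0.4589 0.1045 0.035 ]
sock [314.4 216.3 124.5   6.8] [0.459  0.0283 0.035 ]
sock [343.3 211.9 403.5  12.6] [ 0.4705 -0.0502  0.035 ]
sock [371.  209.2  58.5   5.6] [ 0.4774 -0.1254  0.035 ]
[0.0763 0.0793 0.0756]
```

```bash
python3 -m crank '{"grip":[1,1,1,1,1,1,1,1,1,1,1,1,1,1,1,1],"slide":[[2,3,0],[5,7,0],[8,11,0],[11,15,0],[14,19,0],[17,23,0],[20,27,0],[22,31,0],[24,35,0],[26,38,0],[27.5,40,-1],[28.5,41.7,-1],[28.5,41.7,-1],[28.5,41.7,-1],[28.5,41.7,-1],[28.5,41.7,-1]],"roll":[5,12,20,28,36,44,52,58,64,70,73,75,75,75,75,75]}' 40
python3 - <<'E'
from rig import manip
import cv2,numpy as np
d=manip.get_image("wrist"); cv2.imwrite("pics/w1.png",d["frame"][:,:,::-1]); np.savez("w1.npz",**d)
print(d["K"],-d["R"].T@d["t"],d["R"])
E
```

```text
clock: 1.7
position: [0.4762, -0.126, 0.2214]
ee_rot: [0.519, 0.48, 0.519, -0.481]
contact_force: [0.6, 0.3, -0.9]
width: 0.0852
[[309.70691629   0.         322.50242649]
 [  0.         309.70691629 203.15905462]
 [  0.           0.           1.        ]] [ 0.47090256 -0.05724667  0.36488514] [[ 9.97037104e-01  7.69219852e-02 -1.46595218e-04]
 [ 7.40066105e-02 -9.58725797e-01  2.74532091e-01]
 [ 2.09770088e-02 -2.73729529e-01 -9.61577927e-01]]
```

View pics/w1.png

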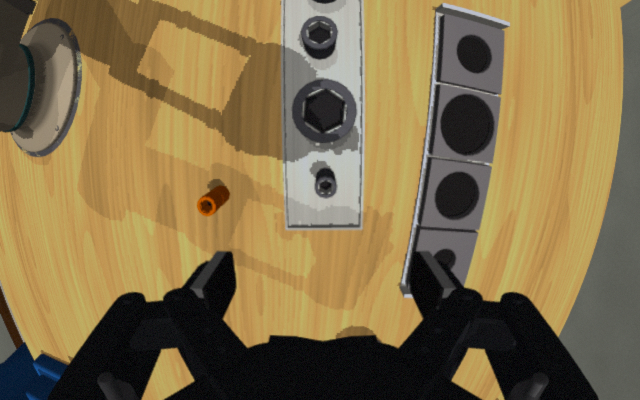

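The wrist view shows socket_a's top at about (325,185), d at (324,111) and b at (320,36). The recesses a to d run down the right at (447,258), (457,195), (467,124) and (474,54). The fingers appear at the bottom.

Run:
```python
import numpy as np,cv2
from h import *
d=dict(np.load("w1.npz"))
for n,uv,z in(("a",(325,185),.06),("d",(324,111),.068),("b",(320,36),.062),("ia",(447,258),.02),("ic",(457,195),.02),("id",(467,124),.02),("ib",(474,54),.02)):
    print(n,ray(d,uv,z,True).round(4))
f=d["frame"][:,:,::-1]
cv2.imwrite("pics/w1c.png",np.hstack([cv2.resize(f[160:210,300:350],(400,400),interpolation=2),cv2.resize(f[70:170,280:370],(360,400))]))
```

```text
a [ 0.4786 -0.1249  0.06  ]
d [ 0.4718 -0.0514  0.068 ]
b [0.4622 0.0234 0.062 ]
ia [ 0.6467 -0.2173  0.02  ]
ic [ 0.6422 -0.1323  0.02  ]
id [ 0.6417 -0.0449  0.02  ]
ib [0.6436 0.0421 0.02  ]
```

View pics/w1c.png

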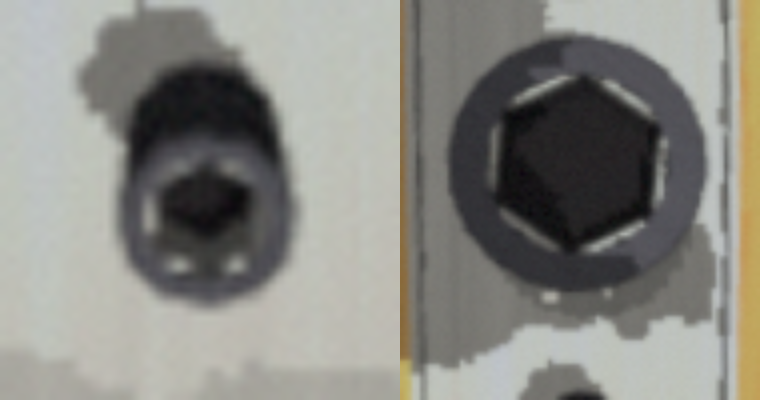

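```bash
python3 -m crank '{"grip":[1,1,1,1,1,1,0.5,0.3,0,0,0,0,0,0],"slide":[[0.3,-0.2,-3],[0.3,-0.2,-7],[0.3,-0.2,-11],[0.3,-0.2,-15],[0.3,-0.2,-18],[0.3,-0.2,-19.3],[0.3,-0.2,-19.3],[0.3,-0.2,-19.3],[0.3,-0.2,-19.3],[0.3,-0.2,-19.3],[0.3,-0.2,-19.3],[0.3,-0.2,-19.3],[0.3,-0.2,-19.3],[0.3,-0.2,-19.3]],"roll":[0,0,0,0,0,0,0,0,0,0,0,0,0,0]}' 40
```

```text
clock: 3.15
position: [0.4804, -0.1276, 0.0295]
ee_rot: [0.52, 0.48, 0.518, -0.48]
contact_force: [-1.7, -0.2, 6.8]
width: 0.0219
```

```bash
python3 -m crank '{"grip":[0,0,0,0,0,0,0,0,0,0,0,0],"slide":[[0,0,2],[0,0,5],[0,0,8],[2,-1.5,8],[5.5,-3.2,8],[9,-5.3,8],[12.5,-7.2,8],[15,-8.7,8],[16.2,-9.4,7],[16.2,-9.4,7],[16.2,-9.4,7],[16.2,-9.4,7]],"roll":[0,0,0,0,0,0,0,0,0,0,0,0]}'
python3 - <<'E'
from rig import manip
import cv2,numpy as np
d=manip.get_image("wrist"); cv2.imwrite("pics/w2.png",d["frame"][:,:,::-1]); np.savez("w2.npz",**d)
E
```

```text
clock: 4.35
position: [0.6399, -0.22, 0.0982]
ee_rot: [0.518, 0.48, 0.52, -0.48]
contact_force: [0.3, -0.1, -0.7]
width: 0.0219
```

View pics/w2.png

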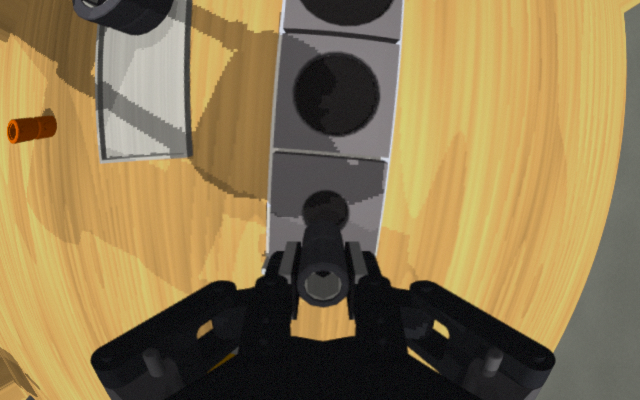

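The wrist view shows recess a's rim from x=302 to 349 with its top at y=190 (centre about (325,213)). Recess c is centred at about (336,94), and socket_a is held straight below the jaws.

Run:
```python
import numpy as np
from h import *
d=dict(np.load("w2.npz"))
for n,uv in(("a",(325.5,213)),("aL",(302,213)),("aR",(349,213)),("aT",(325.5,190)),("c",(336.5,93.5)),("cL",(293,94)),("cR",(380,94)),("cT",(337,53)),("cB",(335,136))):
    print(n,ray(d,uv,.02,True).round(4))
from rig import manip; print(manip.get_state()["position"])
```

```text
a [ 0.6421 -0.2217  0.02  ]
aL [ 0.6245 -0.2231  0.02  ]
aR [ 0.6598 -0.2203  0.02  ]
aT [ 0.6407 -0.204   0.02  ]
c [ 0.6428 -0.1334  0.02  ]
cL [ 0.6122 -0.136   0.02  ]
cR [ 0.6736 -0.1305  0.02  ]
cT [ 0.6408 -0.1038  0.02  ]
cB [ 0.6442 -0.1639  0.02  ]
[ 0.64026909 -0.2201734   0.0985567 ]
```

```bash
python3 -m crank '{"grip":[0,0,0,0,0,0,0,0,0,0],"slide":[[0.2,-0.1,-1],[0.2,-0.1,-2.5],[0.2,-0.1,-4],[0.2,-0.1,-5],[0.2,-0.1,-5.6],[0.2,-0.1,-6],[0.2,-0.1,-6.2],[0.2,-0.1,-6.4],[0.2,-0.1,-6.4],[0.2,-0.1,-6.4]],"roll":[0,0,0,0,0,0,0,0,0,0]}'
```

```text
clock: 5.4
position: [0.6439, -0.2223, 0.0347]
ee_rot: [0.519, 0.48, 0.519, -0.48]
contact_force: [0.2, 0.1, -0.4]
width: 0.0221
```

```bash
python3 -m crank '{"grip":[0,0,0,0.2,0.4,0.7,1,1,1,1,1,1,1,1],"slide":[[-0.1,0.05,-0.1],[-0.1,0.05,-0.1],[-0.1,0.05,-0.1],[-0.1,0.05,-0.1],[-0.1,0.05,-0.1],[-0.1,0.05,-0.1],[-0.1,0.05,-0.1],[-0.1,0.05,-0.1],[-0.1,0.05,0],[-0.1,0.05,2],[-0.1,0.05,5],[-0.1,0.05,9],[-0.1,0.05,12],[-0.1,0.05,12]],"roll":[0,0,0,0,0,0,0,0,0,0,0,0,0,0]}'
python3 - <<'E'
from rig import manip
import cv2,numpy as np
d=manip.get_image("wrist"); cv2.imwrite("pics/w3.png",d["frame"][:,:,::-1]); np.savez("w3.npz",**d)
E
```

```text
clock: 6.8
position: [0.6456, -0.223, 0.1602]
ee_rot: [0.523, 0.481, 0.515, -0.479]
contact_force: [0.7, -0.3, 0.3]
width: 0.0852
```

View pics/w3.png

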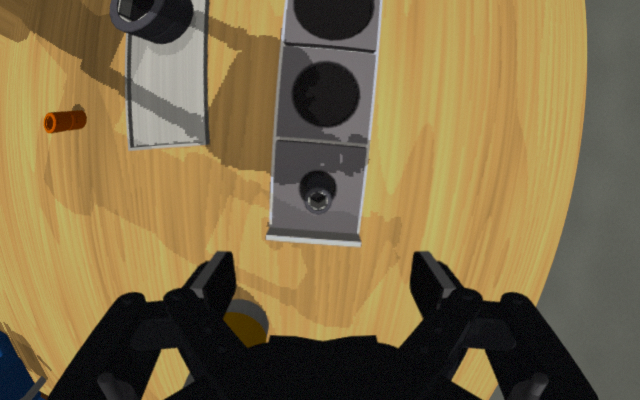

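Socket_a is standing in its recess, top at about (318,201). Next is b.

```bash
python3 -m crank '{"grip":[1,1,1,1,1,1,1,1,1,1,1,1,1],"slide":[[-1,2,0],[-3,5,0],[-6,8.5,0],[-9,12,0],[-11.5,15.5,0],[-14,19,0],[-16,22,0],[-17.5,24,0],[-18.1,24.8,0],[-18.1,24.8,0],[-18.1,24.8,0],[-18.1,24.8,0],[-18.1,24.8,0]],"roll":[0,0,0,0,0,0,0,0,0,0,0,0,0]}'
python3 - <<'E'
from rig import manip
from h import *
d=dict(np.load("w3.npz")); print("a",ray(d,(318,201),.064,True))
d=manip.get_image("wrist"); cv2.imwrite("pics/w4.png",d["frame"][:,:,::-1]); np.savez("w4.npz",**d)
print(manip.get_state()["position"])
E
```

```text
clock: 8.15
position: [0.4625, 0.0255, 0.1542]
ee_rot: [0.519, 0.48, 0.519, -0.48]
contact_force: [-0.6, 0.0, -0.0]
width: 0.0856
a [ 0.64274254 -0.22128736  0.064     ]
[0.46231138 0.02555722 0.15413705]
```

View pics/w4.png

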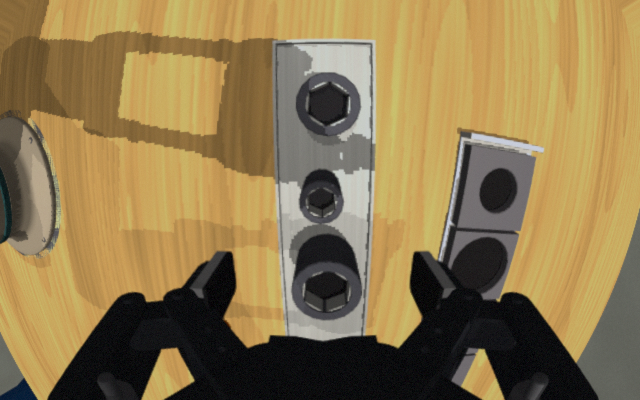

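The wrist view shows b's top at (320,201), c's at (328,104) and d's at (327,289). Recess b is at (498,190).

Run:
```python
from h import *
d=dict(np.load("w4.npz"))
for n,uv,z in(("b",(320.5,200.5),.062),("c",(328,104),.064),("d",(327,289),.068),("ib",(498,190),.02)): print(n,ray(d,uv,z,True).round(4))
```

```text
b [0.4606 0.0292 0.062 ]
c [0.4604 0.1044 0.064 ]
d [ 0.472  -0.0475  0.068 ]
ib [0.643  0.0433 0.02  ]
```

```bash
python3 -m crank '{"grip":[1,1,1,1,1,1,0.7,0.4,0,0,0,0,0,0],"slide":[[-0.1,0.2,-2],[-0.1,0.2,-5],[-0.1,0.2,-9],[-0.1,0.2,-12],[-0.1,0.2,-13],[-0.1,0.2,-13],[-0.1,0.2,-13],[-0.1,0.2,-13],[-0.1,0.2,-13],[-0.1,0.2,-13],[-0.1,0.2,-13],[-0.1,0.2,-13],[-0.1,0.2,-13],[-0.1,0.2,-13]],"roll":[0,0,0,0,0,0,0,0,0,0,0,0,0,0]}' 50
```

```text
clock: 9.6
position: [0.4615, 0.0282, 0.0257]
ee_rot: [0.52, 0.481, 0.518, -0.48]
contact_force: [-0.1, -0.3, 5.6]
width: 0.0353
```

```bash
python3 -m crank '{"grip":[0,0,0,0,0,0,0,0,0,0,0,0,0,0,0],"slide":[[0,0,2],[0,0,5],[0,0,8],[2,0.2,8],[5.5,0.5,8],[9,0.7,8],[12.5,1,8],[15.5,1.2,8],[17.5,1.4,7.5],[18.1,1.4,6],[18.1,1.4,4],[18.1,1.4,2.5],[18.1,1.4,2.2],[18.1,1.4,2.2],[18.1,1.4,2.2]],"roll":[0,0,0,0,0,0,0,0,0,0,0,0,0,0,0]}'
python3 - <<'E'
from rig import manip
from h import *
d=manip.get_image("wrist"); cv2.imwrite("pics/w5.png",d["frame"][:,:,::-1]); np.savez("w5.npz",**d)
E
```

```text
clock: 11.1
position: [0.6416, 0.0423, 0.0469]
ee_rot: [0.519, 0.48, 0.519, -0.48]
contact_force: [0.2, -0.1, -1.3]
width: 0.0348
```

View pics/w5.png

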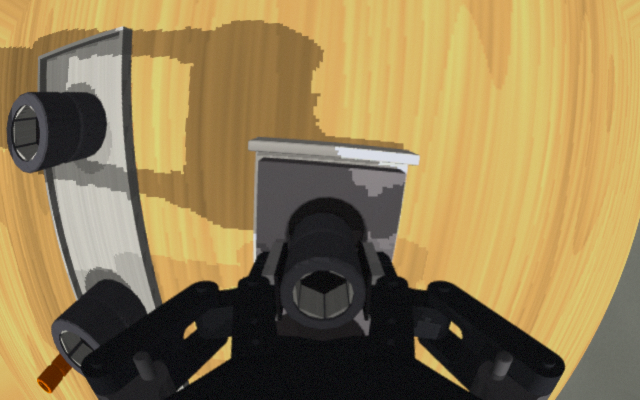

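The wrist view shows b over its recess, with the rim from x=287 to 365 and the socket centred in it. I'm setting it down.

```bash
python3 -m crank '{"grip":[0,0,0,0,0,0],"slide":[[0.1,0,-0.5],[0.1,0,-1],[0.1,0,-1.3],[0.1,0,-1.5],[0.1,0,-1.6],[0.1,0,-1.6]],"roll":[0,0,0,0,0,0]}'
```

```text
clock: 11.75
position: [0.6426, 0.0424, 0.0301]
ee_rot: [0.519, 0.48, 0.519, -0.48]
contact_force: [0.3, -1.4, -1.9]
width: 0.0347
```

```bash
python3 -m crank '{"grip":[0.1,0.2,0.4,0.7,1,1,1,1,1,1,1,1,1,1,1,1,1,1,1,1],"slide":[[0,0,0],[0,0,0],[0,0,0],[0,0,0],[0,0,0],[0,0,0],[0,0,1],[0,0,4],[0,0,8],[0,0,12],[-1,0.3,13],[-3,1,13],[-6,2,13],[-9,3,13],[-12.5,4,13],[-15.5,5,13],[-17.5,6,13],[-18.3,6.2,13],[-18.3,6.2,13],[-18.3,6.2,13]],"roll":[0,0,0,0,0,0,0,0,0,0,0,0,0,0,0,0,0,0,0,0]}'
python3 - <<'E'
from rig import manip
from h import *
for n in("wrist","top"):
    d=manip.get_image(n); cv2.imwrite(f"pics/{n}6.png",d["frame"][:,:,::-1]); np.savez(f"{n}6.npz",**d)
E
```

```text
clock: 13.75
position: [0.4609, 0.1041, 0.1607]
ee_rot: [0.52, 0.481, 0.519, -0.48]
contact_force: [0.0, -0.5, -0.0]
width: 0.0855
```

View pics/wrist6.png

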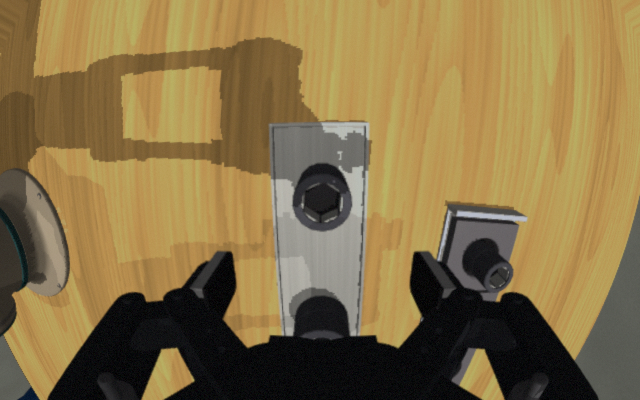

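The wrist view shows c's top at (322,203) and b standing in its recess with its top at (498,274).

Run:
```python
from h import *
d=dict(np.load("wrist6.npz"))
for n,uv,z in(("c",(322,202.5),.064),("b placed",(498,274),.066)): print(n,ray(d,uv,z,True).round(4))
```

```text
c [0.4605 0.1051 0.064 ]
b placed [0.6403 0.0458 0.066 ]
```

```bash
python3 -m crank '{"grip":[1,1,1,1,1,1,0.8,0.6,0.3,0,0,0,0,0],"slide":[[0,0.1,-2],[0,0.1,-5],[0,0.1,-9],[0,0.1,-12],[0,0.1,-13.5],[0,0.1,-13.5],[0,0.1,-13.5],[0,0.1,-13.5],[0,0.1,-13.5],[0,0.1,-13.5],[0,0.1,-13.5],[0,0.1,-13.5],[0,0.1,-13.5],[0,0.1,-13.5]],"roll":[0,0,0,0,0,0,0,0,0,0,0,0,0,0]}' 60
```

```text
clock: 15.25
position: [0.4608, 0.1054, 0.0267]
ee_rot: [0.52, 0.481, 0.518, -0.479]
contact_force: [0.0, 0.3, 6.5]
width: 0.0479
```

```bash
python3 -m crank '{"grip":[0,0,0,0,0,0,0,0,0,0,0,0,0,0,0,0,0,0,0],"slide":[[0,0,2],[0,0,5],[0,0,8],[0,0,10],[1.5,-2,10],[4,-5,10],[6.5,-8.5,10],[9,-12,10],[11.5,-15.5,10],[14,-18.5,10],[16,-21,10],[17.5,-23,10],[18.2,-23.9,9],[18.2,-23.9,7],[18.2,-23.9,5],[18.2,-23.9,3],[18.2,-23.9,2.2],[18.2,-23.9,2.2],[18.2,-23.9,2.2]],"roll":[0,0,0,0,0,0,0,0,0,0,0,0,0,0,0,0,0,0,0]}'
python3 - <<'E'
from rig import manip
from h import *
d=manip.get_image("wrist"); cv2.imwrite("pics/w7.png",d["frame"][:,:,::-1]); np.savez("w7.npz",**d)
E
```

```text
clock: 17.15
position: [0.6418, -0.1333, 0.0477]
ee_rot: [0.519, 0.48, 0.519, -0.48]
contact_force: [-0.3, 0.4, -3.2]
width: 0.0476
```

View pics/w7.png

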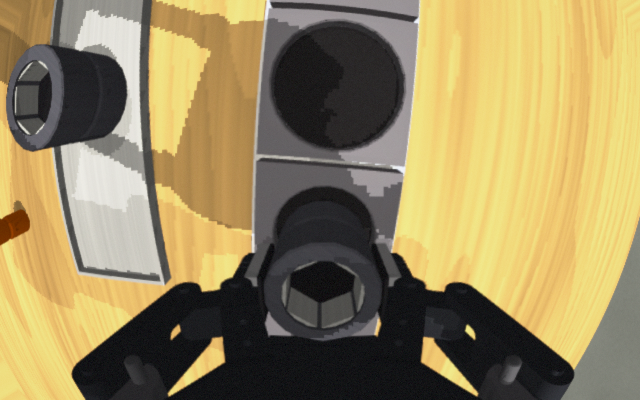

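The wrist view shows c over its recess (rim x=273 to 376) and centred, with recess d clear at (339,86). I'm setting c down.

```bash
python3 -m crank '{"grip":[0,0,0,0,0,0],"slide":[[0,0,-0.5],[0,0,-1],[0,0,-1.3],[0,0,-1.5],[0,0,-1.6],[0,0,-1.6]],"roll":[0,0,0,0,0,0]}'
python3 - <<'E'
from h import *
d=dict(np.load("w7.npz")); print(ray(d,(339,86),.02,True))
E
```

```text
clock: 17.8
position: [0.6416, -0.1337, 0.0311]
ee_rot: [0.519, 0.48, 0.519, -0.48]
contact_force: [-1.1, -0.7, -3.0]
width: 0.0478
[ 0.64387999 -0.04661316  0.02      ]
```

```bash
python3 -m crank '{"grip":[0.5,0.6,0.7,0.8,1,1,1,1,1,1,1,1,1,1,1,1,1,1,1,1],"slide":[[0,0,0],[0,0,0],[0,0,0],[0,0,0],[0,0,0],[0,0,0],[0,0,1],[0,0,4],[0,0,8],[0,0,12],[-1,0.5,13],[-3,1.5,13],[-6,3,13],[-9,4.5,13],[-12.5,6.2,13],[-15,7.5,13],[-16.5,8.2,13],[-17,8.4,13],[-17,8.4,13],[-17,8.4,13]],"roll":[0,0,0,0,0,0,0,0,0,0,0,0,0,0,0,0,0,0,0,0]}'
python3 - <<'E'
from rig import manip
from h import *
d=manip.get_image("wrist"); cv2.imwrite("pics/w8.png",d["frame"][:,:,::-1]); np.savez("w8.npz",**d)
E
```

```text
clock: 19.8
position: [0.4727, -0.0501, 0.1616]
ee_rot: [0.52, 0.48, 0.519, -0.48]
contact_force: [0.0, 0.5, -0.2]
width: 0.0853
```

View pics/w8.png

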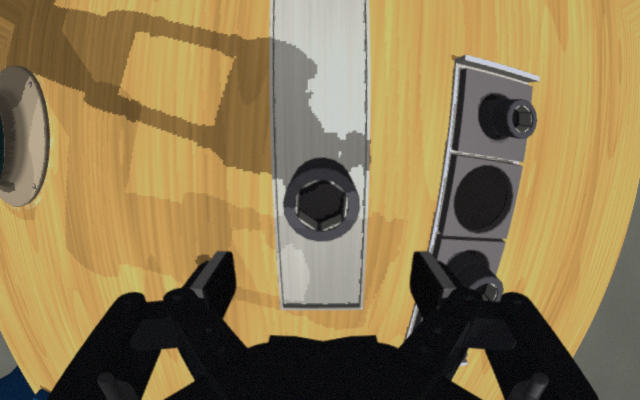

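```bash
python3 -m crank '{"grip":[1,1,1,1,1,1,0.9,0.8,0.6,0.3,0,0,0,0],"slide":[[-0.1,0.1,-2],[-0.1,0.1,-5],[-0.1,0.1,-9],[-0.1,0.1,-12],[-0.1,0.1,-13.5],[-0.1,0.1,-14],[-0.1,0.1,-14],[-0.1,0.1,-14],[-0.1,0.1,-14],[-0.1,0.1,-14],[-0.1,0.1,-14],[-0.1,0.1,-14],[-0.1,0.1,-14],[-0.1,0.1,-14]],"roll":[0,0,0,0,0,0,0,0,0,0,0,0,0,0]}' 80
```

```text
clock: 21.25
position: [0.4718, -0.0491, 0.0227]
ee_rot: [0.52, 0.481, 0.518, -0.48]
contact_force: [0.6, -0.7, 5.5]
width: 0.0606
```

```bash
python3 -m crank '{"grip":[0,0,0,0,0,0,0,0,0,0,0,0,0,0,0],"slide":[[0,0,2],[0,0,5],[0,0,8],[2,0,8],[5.5,0.1,8],[9,0.2,8],[12.5,0.3,8],[15,0.3,8],[16.5,0.3,8],[17.1,0.3,7],[17.1,0.3,5],[17.1,0.3,3],[17.1,0.3,2.2],[17.1,0.3,2.2],[17.1,0.3,2.2]],"roll":[0,0,0,0,0,0,0,0,0,0,0,0,0,0,0]}'
python3 - <<'E'
from rig import manip
from h import *
d=manip.get_image("wrist"); cv2.imwrite("pics/w9.png",d["frame"][:,:,::-1])
E
```

```text
clock: 22.75
position: [0.6415, -0.0457, 0.0435]
ee_rot: [0.519, 0.48, 0.519, -0.48]
contact_force: [-0.1, -0.1, -3.8]
width: 0.0605
```

View pics/w9.png

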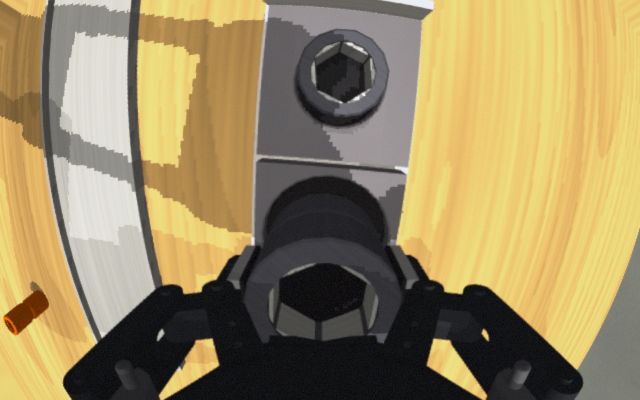

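The wrist view shows b standing in its recess at (342,75). Socket_d is over its own recess (rim x=265 to 388). I'm setting it down with a 1 mm shift in x.

```bash
python3 -m crank '{"grip":[0,0,0,0,0,0],"slide":[[0.1,0,-0.5],[0.1,0,-1],[0.1,0,-1.3],[0.1,0,-1.5],[0.1,0,-1.6],[0.1,0,-1.6]],"roll":[0,0,0,0,0,0]}'
```

```text
clock: 23.4
position: [0.6426, -0.0457, 0.0271]
ee_rot: [0.519, 0.48, 0.519, -0.48]
contact_force: [-1.3, 0.9, -5.1]
width: 0.0606
```

```bash
python3 -m crank '{"grip":[0.75,0.8,0.9,1,1,1,1,1,1,1,1,1,1,1,1,1],"slide":[[0,0,0],[0,0,0],[0,0,0],[0,0,0],[0,0,0],[0,0,0],[0,0,1],[0,0,4],[0,0,8],[0,0,12],[-2,0,14],[-5,0,15],[-8,-2,15],[-11,-4,15],[-12,-5,15],[-12,-5,15]],"roll":[0,0,0,0,0,0,0,0,0,0,0,0,0,0,0,0]}'
python3 - <<'E'
from rig import manip
from h import *
d=manip.get_image("top");np.savez("top10.npz",**d); f=d["frame"][:,:,::-1]
e=manip.get_image("scene"); np.savez("s10.npz",**e)
g=e["frame"][:,:,::-1]
cv2.imwrite("pics/fin.png",np.vstack([cv2.resize(f[120:240,140:520],(760,240)),cv2.resize(g[150:280,130:520],(760,253))]))
E
```

```text
clock: 25.0
position: [0.5219, -0.0966, 0.1782]
ee_rot: [0.519, 0.481, 0.518, -0.481]
contact_force: [0.9, -0.0, -0.3]
width: 0.0851
```

View pics/fin.png

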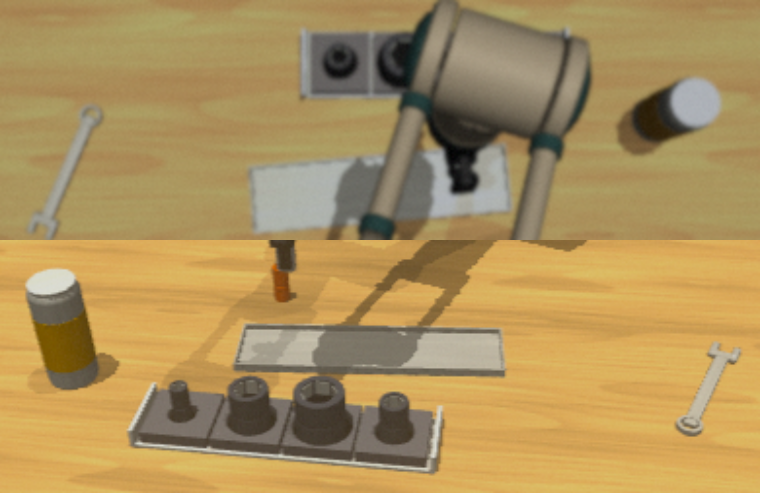

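All four sockets stand upright in the rack at about a (179,400), c (249,405), d (319,410) and b (393,415) in the lower panel. The can and the spanner look unmoved.

```bash
python3 -c "
from rig import manip
print(manip.get_state()['contact_force'],manip.sign_off())"
```

```text
the job is handed in; nothing more can be done
[-0.14636653 -0.58356922  0.06616736] None
```

I put all four sockets into their own recesses in the order a, b, c, d, setting each down and releasing it before the next. I handed the job in after about 25 s of robot time; it reports no verdict.

- **Final view:** the scene picture shows all four upright in the right recesses, with the can and spanner looking unmoved. That check was by eye. The orange look-alike was left alone, and the gripper was clear of everything.
- **Heights:** from the arm's own readings, each underside was about 8 to 9 mm above the bench just before release (recess floor at 8 mm). I lowered a by 1 mm more as I let go.
- **Centring:** after release, a measured within about 1 mm of its recess centre. For b, a slanted wrist view gave about 4 mm, while the arm's reading at placing said under 1 mm. I did not measure c and d after release; the arm readings put them within about 1 mm.
- **Disagreements:** in the first top view, b appeared about 5 mm off the tray row, and later wrist views still showed it 3–4 mm off. I used the wrist positions for grasping. In the last top view the arm hid part of the rack, so the final check of all four rests on the scene camera.

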